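# Load the jar mill

### The job

Roll the steel milling jar up the mill's ramp by pushing it from behind with the fingertips, keeping it under control so that it never runs back down, until it drops over the front roller and rests between the two rollers. Then push the keeper arm round across the top of the ramp, behind the jar, until it is fully home against its stop. Only push: do not lift the jar, and leave the other things on the worktop where they are.

Things in the scene. Friction and masses are not known exactly. Their poses are not given: they have to be found in the camera images.
- mill: Benchtop jar mill, fixed. Origin: on the worktop, below the point midway between its two rollers. x axis: level, up-ramp (the way to push the jar); y: along the rollers, away from the white drive housing; z up. Housing: x -30 to 74, y -144 to -64, to z 106 mm (knob to 124). Grey cheek: inner face y +64, top z 56 mm. They confine the jar endways. Guard rail behind it at x 66, z 90 mm.
- mill_cradle (a point): Where the seated jar's centre lies: midway between the rollers, 75 mm above the worktop; axes as the mill's. Rollers: black, 25 mm diameter, 122 mm long, free to turn, axes along y at x = -28 (front) and +28 mm (rear), 25 mm above the worktop. On top of the front roller the jar's centre is 82 mm high; past it, the jar drops in by itself.
- ramp_foot (a point): Middle of the aluminium ramp's lower edge (185 mm down-ramp of the mill's origin), at worktop height; axes as the mill's. The ramp rises straight (12.8 deg) to ramp_top; 121 mm clear between two kerbs that stand 10 mm above it.
- ramp_top (a point): Middle of the ramp's upper edge, 33 mm above the worktop, 44 mm before the mill's origin; axes as the mill's. The front roller follows it closely.
- jar_center (a point): Centre of the milling jar: smooth steel cylinder lying before the ramp, 90 mm diameter, 100 mm long (clamp bar and nut stand 7 mm out at its y + end), 0.55 to 0.95 kg, rolls freely, friction about 0.25. Its y axis is the cylinder's axis, at first within 0.12 rad of the mill's y; x and z turn as it rolls. Push with upright fingers, tips well below its middle: pressed above the middle it wedges.
- keeper (a joint): Keeper arm's angle, rad, anticlockwise from above: 0 wide open (arm points down-ramp and outward, 160 deg from the mill's x axis towards its y); 1.92 fully home against its stop (arm points along the mill's -y, across the top of the ramp). Stiff pivot (0.06 N m): stays where it is left. Starts between 0 and 0.4.
- keeper_pivot (a point): Axis of the keeper arm's vertical pivot (x -58, y +84 mm in the mill's frame), at the height of the arm's middle, 84 mm above the worktop; axes as the mill's. The catch post with the stop tab is at x -56, y -72 mm, top z 94 mm.
- keeper_mid (a point): Point on the keeper arm's centre line 120 mm from the pivot, 84 mm above the worktop: a good place to push. Arm: aluminium bar 12 mm wide, 10 mm high, 168 mm long, two white wheels (20 mm diameter) 58 to 110 mm from the pivot. x axis: along the arm, outward; to close, push on its -y side towards its +y.
- keeper_knob (a point): Small black knob (13 mm diameter, to 20 mm above the arm's middle) on the arm 150 mm from the pivot; axes as keeper_mid.
- white_bottle: White plastic bottle, 37 mm diameter, 74 mm tall, standing beside the ramp; not to be moved. Origin under its centre.
- vial_e: Clear vial with black cap, 23 mm diameter, 48 mm tall, standing beside the ramp; not to be moved. Origin under its centre.
- spanner: Steel spanner 142x25x8 mm, lying along the ramp's outer side below the open keeper arm; not to be moved. Origin under its centre.
- measuring_cylinder: Measuring cylinder on a blue foot, 46 mm wide, 138 mm tall, left of the mill; not to be moved. Origin under its centre.
- petri: Petri dish 95 mm diameter, 15 mm high, at the left; not to be moved. Origin under its centre.

How it is judged (in metres and radians):
On the way:
1. the jar lies between the two rollers, with the keeper arm not yet closed (x of jar_center in the frame of mill between -0.008 and 0.008 m and z of jar_center in the frame of mill between 0.069 and 0.081 m and angle between the y axis of jar_center and the y axis of mill, either way round below 0.08 rad and value of joint keeper below 1.5 rad), for 0.3 s.
At the end, for the whole second after the job is handed in: The jar is at rest in the trough between the rollers (centre within 8 mm of midway, within 6 mm of its seated height, axis along the rollers within 0.08 rad) and the keeper arm is home across the top of the ramp (joint above 1.84 of 1.92 rad) (x of jar_center in the frame of mill between -0.008 and 0.008 m and z of jar_center in the frame of mill between 0.069 and 0.081 m and angle between the y axis of jar_center and the y axis of mill, either way round below 0.08 rad and value of joint keeper above 1.84 rad and linear speed of jar below 0.02 m/s and velocity of joint keeper between -0.05 and 0.05 rad/s); the robot touches nothing.
It fails at once if the jar runs down or is flung along the ramp (faster than 0.3 m/s while on it) (x of jar_center in the frame of mill between -0.185 and -0.035 m and linear speed of jar above 0.3 m/s).
It fails at once if the jar rolls away from the ramp, behind where it started or off to a side (x of jar_center in the frame of mill below -0.29 m or y of jar_center in the frame of mill below -0.05 m or y of jar_center in the frame of mill above 0.05 m).
It fails at once if the jar is lifted (by 2 cm or more above what it rolls on) (z of jar_center in the frame of mill above 0.105 m or (x of jar_center in the frame of mill below -0.1 m and z of jar_center in the frame of mill above 0.09 m) or (x of jar_center in the frame of mill below -0.15 m and z of jar_center in the frame of mill above 0.078 m)).
It fails at once if the jar is tipped off its side (angle between jar_center's own y axis and vertical below 1.2 rad or angle between jar_center's own y axis and vertical above 1.94 rad).
It fails at once if another thing on the worktop is shoved by more than 25 mm (distance of any of white_bottle, vial_e, spanner, measuring_cylinder, petri from where it was at the start of the episode above 0.025 m).
It also fails if it takes over 64 s, if anything falls off the work surface, if the arm or the gripper's body presses on something with over 40 N, if the wrist force passes 120 N, or if a joint passes its speed limit or range.

### The arm

A 7-joint arm with a two-finger parallel gripper is mounted at the origin on a cart in front of the work surface, level with it; the furniture and walls round the work are solid. World frame = base frame: x ahead of the robot, y to its left, z up, the work surface at z = 0. Lengths are in mm, angles in rad, forces in N, time in s.
With the tool pointing down it reaches from about 400 to 850 mm from the base axis. Payload 4.5 kg.
Tool frame: the origin (TCP) lies midway between the tips of the shut fingers; the grasp point (between the pads) lies tcp_to_grasp behind it (tcp_to_grasp is the distance from the TCP to the grasp point, in mm); z points along the fingers, y is the direction in which the jaws open and shut (so a half turn about z gives the same grasp; the last joint's range is limited). The gripper opens to 85 mm and grips with 20 to 120 N. Pads are 22 mm wide; open, the fingers measure 114 mm over their backs; the gripper's body (76 mm by 85 mm) begins 54 mm behind the grasp point. The pads swing forward as they close: fully open they stand 13 mm farther back than shut.
Start: joints at [-1.09, 0.689, -0.195, 1.565, 0.157, 0.902, -0.215], TCP at [270.036, 563.68, 231.317] pointing down, gripper open.
Joint ranges: [-3.01, 3.01], [-0.46, 2.08], [-1.47, 1.51], [0.13, 2.56], [-1, 4.14], [0.04, 2.09], [-2.66, 2.66]. Speed limits (rad/s): [2.57, 2.57, 3.14, 3.14, 3.14, 3.14, 3.14].

### API

Orientations are given as a rotation vector (axis times angle).
In Python, from rig import * gives the robot as it stands.
- The arm moves only by the tool jog_arm, never from a script. Its argument "targets" is a list of rows, each an object of numbers: "jaw": the opening, from -1 (shut) to 1 (fully open); "x", "y", "z": the shift along the tool's x, y, z in m; "wx", "wy", "wz": the turn, a rotation vector about the tool's x, y, z in degrees. A call has 1 to 20 rows; each row shifts and turns the commanded pose from where the row before left it, along the tool's axes as they then stand; what a row does not reach is not made up. A row lasts 1/10 s, in which the tool goes at most 50 mm and 8.59 degrees, less where a joint would pass 70% of its speed; a pose out of reach is approached as far as the arm can. A call with a gripper value outside its range is refused whole. The fingers move at their own pace and stop on an object; the grip force is fixed at half the most. Time passes only in rows, so rows that do not move let the fingers close. It gives the time, the measured TCP pose, the force and the opening at its end, in the units of the state.
- get_state(): the state, without advancing time (a new reading comes with each control period).
- get_image(name): name is "scene" or "top" or "wrist"; returns a dict with "image" (420x560x3 uint8, blue, green, red), "K" (3x3 intrinsics, pixels), "origin" and "attitude" of the camera in the world. Camera axes: x right, y up, looking along -z (the intrinsics and any distortion apply to the point x, -y, -z); pixel columns grow to the right and rows downward; lengths in mm; the calibration is good to about 2 mm. A picture is of the moment at which its call begins. There is no depth.
- finish_job(): hands the job in, once; it reports no verdict.
Trained networks look in the newest picture that a camera, given by its name, has taken for a name from the list of things; names that differ only in an ending like _2 or _b are one class to them, and where a whole thing is asked for, a point or a joint stands for the part that bears it (a point fixed in the world has none). Each returns a list of dicts, best first, with "conf" (0 to 1); they miss things now and then, are a little off and sometimes report something else, mostly with a low value. They report only what shows in the picture. A call takes as long as a camera call.
- regions_of(label, camera): "mask" (420x560 bool, what is visible of it) and "location" ([row, column] in pixels, amid what is visible of it).
The state is a dict: "clock": time; "qpos": joint angles; "qvel": joint speeds; "joint_efforts": joint torques, N m; "ee_pos": TCP position; "tool_rot": TCP orientation; "contact_force": force on the tool from outside, world axes, zero at the start; "wrist_torque": the same for the moment, N m; "gripper_width": finger opening in mm.
Only numpy, scipy, OpenCV 4.12 (cv2) and the standard library are available. Lean on these libraries where they do the work, as an engineer would, in place of code of your own. Each camera call takes 0.05 s, during which the arm holds its last target.

## Working session

There is one attempt and no reset: what is moved stays moved. The work goes in short steps, Python scripts to look and compute and a tool call to move; the robot and the scene stay as the last step left them, time stands still between calls to the robot, and variables do not carry over. Pictures are saved under pics/ and viewed, and the job is handed in when it is done.

Besides the shell and the picture viewer there is one more tool, called after ">>>" by a JSON object that holds its "api" and its "payload", one argument or row to a line. jog_arm: Moves the arm, as the interface text tells. Its arguments: {"type":"object","properties":{"targets":{"type":"array","items":{"type":"object","properties":{"jaw":{"type":"number"},"x":{"type":"number"},"y":{"type":"number"},"z":{"type":"number"},"wx":{"type":"number"},"wy":{"type":"number"},"wz":{"type":"number"}}}}},"required":["targets"]}

```bash
ls; mkdir -p pics
cat > h.py <<'E'
from rig import *
import numpy as np, cv2
from scipy.spatial.transform import Rotation as R
def att(d):
    a=np.array(d["attitude"],float)
    return a if a.shape==(3,3) else (R.from_rotvec(a).as_matrix() if a.size==3 else R.from_quat(a).as_matrix())
def ray(d,u,v):
    K=np.array(d["K"]);p=np.linalg.inv(K)@[u,v,1]
    r=att(d)@np.array([p[0],-p[1],-p[2]]);return np.array(d["origin"],float),r
def onz(d,u,v,z):
    o,r=ray(d,u,v);return o+r*(z-o[2])/r[2]
def proj(d,P):
    c=att(d).T@(np.array(P,float)-np.array(d["origin"]));q=np.array(d["K"])@[c[0],-c[1],-c[2]];return q[:2]/q[2]
E
python3 - <<'E'
from h import *
print(get_state())
for n in ["scene","top","wrist"]:
    d=get_image(n);cv2.imwrite(f"pics/{n}0.png",d["image"]);print(n,{k:d[k] for k in d if k!="image"})
E
```

```text
pics
{'clock': 0.0, 'qpos': array([-1.09020295,  0.68995849, -0.19448391,  1.56639101,  0.15729972,
        0.90250453, -0.21509223]), 'qvel': array([ 0.00119817, -0.00037153, -0.00056424, -0.00025586,  0.00185953,
       -0.00044431,  0.00258469]), 'joint_efforts': array([ 1.45046747e-04, -5.39623654e+01, -1.26690578e+00, -1.58535236e+01,
        9.04269051e-03,  9.57997050e-03, -7.74950706e-06]), 'ee_pos': array([269.81963006, 563.0116282 , 230.48668668]), 'tool_rot': array([-6.95827038e-01, -3.06330016e+00,  2.91176348e-03]), 'contact_force': array([ 0.00117022, -0.30453124,  0.74618493]), 'wrist_torque': array([-0.03501363, -0.02236919,  0.00260438]), 'gripper_width': 85.35469375336272}
scene {'K': array([[459.69263488,   0.        , 280.42756202],
       [  0.        , 459.69263488, 207.28082589],
       [  0.        ,   0.        ,   1.        ]]), 'origin': array([ -33.84612974, -564.7285526 ,  621.12650159]), 'attitude': array([ 0.91558483, -0.4459613 , -0.82257875])}
top {'K': array([[518.88148296,   0.        , 280.61918345],
       [  0.        , 518.88148296, 209.48003826],
       [  0.        ,   0.        ,   1.        ]]), 'origin': array([ 284.12100294,  -71.26044214, 1456.39763699]), 'attitude': array([ 0.17383755, -0.16444605, -1.56061937])}
wrist {'K': array([[300.4835641 ,   0.        , 275.38828339],
       [  0.        , 300.4835641 , 209.07272169],
       [  0.        ,   0.        ,   1.        ]]), 'origin': array([200.15087279, 596.83875606, 373.19147394]), 'attitude': array([-0.27741793, -0.17326744,  1.11498386])}
```

View pics/scene0.png

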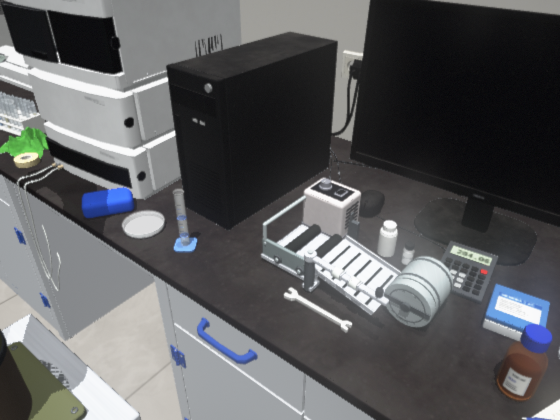

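View pics/top0.png

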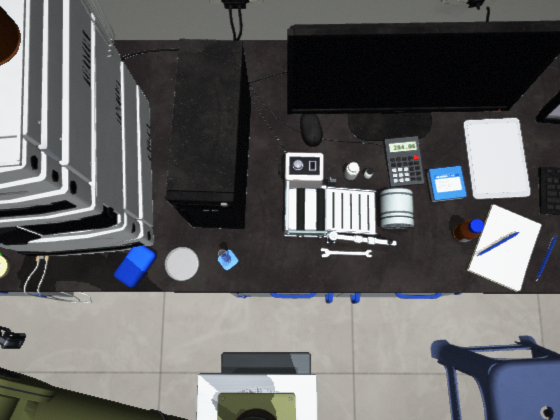

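View pics/wrist0.png

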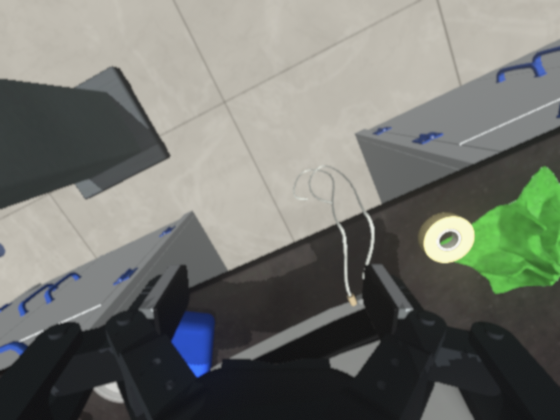

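Run:
```python
from h import *
for c in ["scene","top"]:
    d=get_image(c)
    for l in ["mill","ramp_foot","jar_center","keeper","keeper_knob","keeper_mid","keeper_pivot","white_bottle","vial_e","spanner","measuring_cylinder","petri"]:
        try: r=regions_of(l,c)
        except Exception as e: print(l,e);continue
        for x in r[:2]:
            m=x["mask"];print(c,l,round(x["conf"],2),x["location"],m.sum())
            np.save(f"m_{c}_{l}.npy",r[0]["mask"])
```

```text
scene mill 0.94 [249.2, 333.3] 9370
scene mill 0.57 [310.6, 319.1] 549
scene ramp_foot 0.81 [251.5, 334.5] 9243
scene ramp_foot 0.6 [291.7, 419.3] 3430
scene jar_center 0.72 [292.6, 417.7] 3375
scene keeper 0.97 [281.6, 346.4] 878
scene keeper 0.31 [253.4, 333.0] 9210
scene keeper_knob 0.63 [274.2, 346.5] 961
scene keeper_mid 0.74 [275.9, 344.6] 1006
scene keeper_pivot 0.94 [249.2, 333.2] 9507
scene white_bottle 0.73 [311.2, 317.2] 564
scene white_bottle 0.65 [237.7, 385.6] 600
scene vial_e 0.73 [252.7, 407.0] 240
scene spanner 0.73 [310.4, 316.4] 529
scene spanner 0.61 [256.4, 334.8] 9186
scene measuring_cylinder 0.92 [226.2, 181.5] 801
scene petri 0.7 [226.3, 142.8] 934
top ramp_foot 0.96 [204.4, 320.7] 6066
top jar_center 0.64 [206.1, 394.5] 1326
top keeper 0.84 [236.2, 358.2] 340
top keeper_knob 0.89 [238.1, 361.9] 369
top keeper_knob 0.66 [205.0, 322.0] 6147
top keeper_mid 0.65 [240.9, 360.6] 313
top keeper_pivot 0.79 [207.6, 318.7] 5937
top white_bottle 0.75 [168.2, 349.4] 196
top white_bottle 0.18 [239.1, 359.2] 338
top vial_e 0.62 [258.8, 227.0] 275
top vial_e 0.6 [173.4, 367.9] 61
top spanner 0.65 [255.0, 343.4] 201
top measuring_cylinder 0.69 [255.6, 226.7] 301
top petri 0.96 [265.7, 179.0] 966
top petri 0.42 [167.2, 348.7] 188
```

Run:
```python
import cv2
a=cv2.imread("pics/top0.png")[140:270,270:430];cv2.imwrite("pics/topz.png",cv2.resize(a,None,fx=5,fy=4.5,interpolation=cv2.INTER_CUBIC))
a=cv2.imread("pics/scene0.png")[170:340,250:460];cv2.imwrite("pics/scz.png",cv2.resize(a,None,fx=3.5,fy=3.5,interpolation=cv2.INTER_CUBIC))
```

```text
(no output)
```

View pics/topz.png

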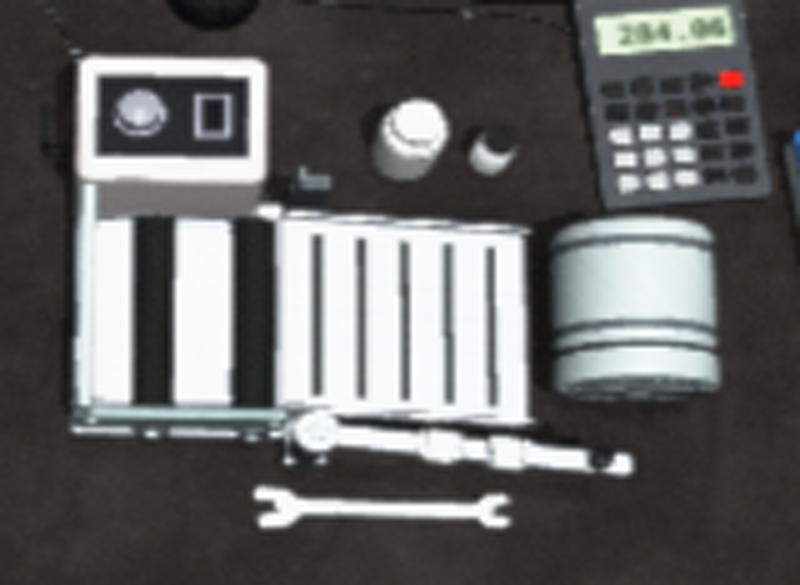

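View pics/scz.png

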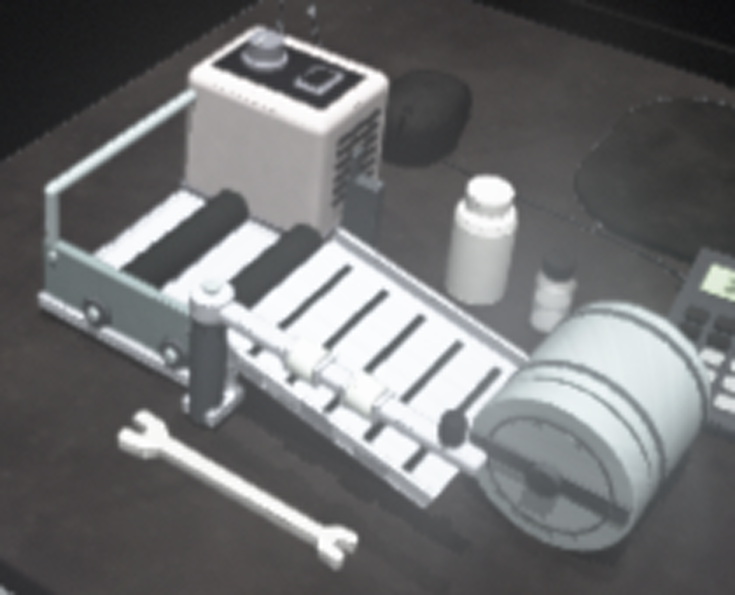

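```bash
cat > fit.py <<'E'
from h import *
from scipy.optimize import least_squares
dt=get_image("top");ds=get_image("scene")
def T(p,q):
    c,s=np.cos(p[2]),np.sin(p[2]);q=np.array(q,float)
    return np.array([p[0]+c*q[0]-s*q[1],p[1]+s*q[0]+c*q[1],q[2]])
tz=lambda X,Y:(270+X/5-.4,140+Y/4.5-.4)
sz=lambda X,Y:(250+X/3.5-.36,170+Y/3.5-.36)
C=[("t",tz(255,217),(-28,-61,37)),("t",tz(250,405),(-28,61,37)),("t",tz(155,217),(28,-61,37)),("t",tz(152,405),(28,61,37)),
("t",tz(78,58),(74,-144,106)),("t",tz(268,58),(-30,-144,106)),("t",tz(268,183),(-30,-64,106)),("t",tz(78,183),(74,-64,106)),
("s",sz(328,128),(-30,-64,104)),("s",sz(388,77),(-30,-144,104)),("s",sz(190,75),(74,-64,104)),
("t",tz(318,428),(-58,84,94)),("s",sz(212,288),(-58,84,94))]
D={"t":dt,"s":ds}
f=lambda p:np.concatenate([proj(D[c],T(p,q))-np.array(uv) for c,uv,q in C])
r=least_squares(f,[500,0,1.57],x_scale=[100,100,1],loss="soft_l1");print(r.x,r.fun.reshape(-1,2).round(1))
p=r.x;np.save("mill.npy",p)
# knob
from scipy.optimize import minimize
for d,uv in ((dt,tz(603,458)),(ds,sz(453,412))):
    w=onz(d,*uv,104 if d is dt else 104);c,s=np.cos(p[2]),np.sin(p[2]);a=w[:2]-p[:2];m=np.array([c*a[0]+s*a[1],-s*a[0]+c*a[1]])
    v=m-[-58,84];print("knob",w,m,np.hypot(*v),np.degrees(np.arctan2(v[1],v[0])))
def cyl(q,d):
    c,s=np.cos(q[2]),np.sin(q[2]);ax=np.array([-s,c,0]);h=np.array([c,s,0])
    t=np.linspace(0,2*np.pi,40);P=[]
    for e in(-50,50):
        for a in t:P.append(proj(d,np.array([q[0],q[1],q[3] if len(q)>3 else 45])+ax*e+h*45*np.cos(a)+np.array([0,0,45])*np.sin(a)))
    return cv2.convexHull((np.array(P)*8).astype(np.int32))
def cost(q):
    t=0
    for d,m in zip((dt,ds),M):
        k=np.zeros((420*4,560*4),np.uint8);cv2.fillConvexPoly(k,(cyl(q,d)//2),1);k=cv2.resize(k.astype(np.float32),(560,420),interpolation=cv2.INTER_AREA)
        t+=np.abs(k-m).sum()/m.sum()
    return t
M=[regions_of("jar_center",c)[0]["mask"].astype(float) for c in("top","scene")]
o=onz(dt,395,206,45)
j=minimize(cost,[o[0],o[1],p[2]],method="Nelder-Mead",options=dict(initial_simplex=[[o[0],o[1],p[2]],[o[0]+10,o[1],p[2]],[o[0],o[1]+10,p[2]],[o[0],o[1],p[2]+.1]]))
print("jar",j.x,j.fun);c,s=np.cos(p[2]),np.sin(p[2]);a=j.x[:2]-p[:2];print("jar in mill",c*a[0]+s*a[1],-s*a[0]+c*a[1],j.x[2]-p[2])
for n,d in(("t",dt),("s",ds)):
    im=cv2.resize(d["image"],None,fx=4,fy=4)
    cv2.polylines(im,[cyl(j.x,d)//2],True,(0,0,255),1)
    for q in [(x,y,0) for x,y in((-185,0),)]+[(-185,-61,0),(-185,61,0),(-44,-61,33),(-44,61,33),(-58,84,84)]+[q for _,_,q in C]:
        u=proj(d,T(p,q))*4;cv2.circle(im,tuple(int(z) for z in u),3,(0,0,255),-1)
    cr=im[560:1080,1080:1720] if n=="t" else im[680:1280,1000:1800]
    cv2.imwrite(f"pics/ov_{n}.png",cr)
E
python3 fit.py
```

```text
[ 597.00522663 -146.26856012    1.55673487] [[ 0.1  0.1]
 [ 1.1  0.9]
 [ 0.3 -0.2]
 [ 0.5  0.5]
 [-0.  -1. ]
 [ 0.1 -0.4]
 [ 0.1  0.1]
 [-0.5 -0.6]
 [-1.3  0.6]
 [ 1.8 -0.6]
 [-2.5 -1.1]
 [ 0.2  0.7]
 [ 0.  -0.6]]
knob [ 495.18440531 -351.0279834   104.        ] [-206.17088277   98.93163385] 148.92133557679261 174.24555547232956
knob [ 496.06321777 -350.20613071  104.        ] [-205.33675435   98.06446433] 148.00651452011957 174.5471847829938
jar [ 596.07776527 -385.20578499    1.56240639] 0.15701235941521802
jar in mill -238.9266444038328 -2.4323256605407693 0.005671522478414959
```

View pics/ov_t.png

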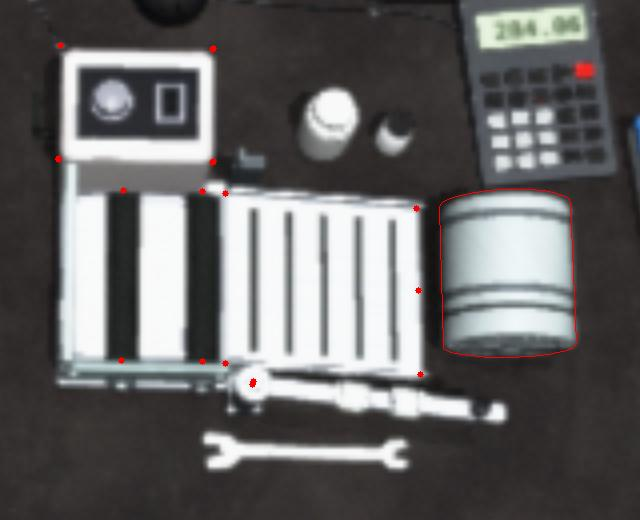

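View pics/ov_s.png

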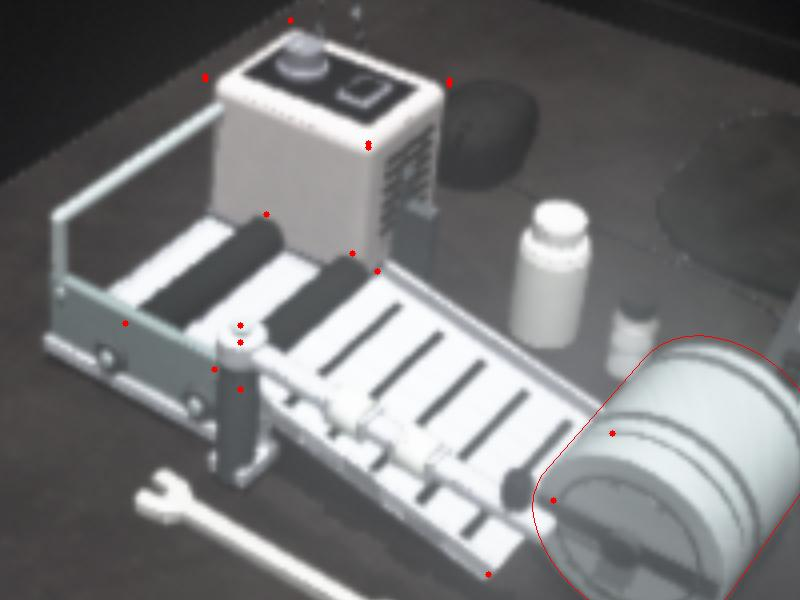

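Run:
```python
from h import *
import rig
print([n for n in dir(rig) if n[0]!='_'])
try: print(tcp_to_grasp)
except Exception as e: print(e)
d=get_image("top")
p=np.load("mill.npy")
for n,u,v in [("tower front R",243,227),("tower front L",165,205),("brown",462,240),("bluebox L bot",432,202),("calc br",425,183),("calc bl",392,187),("meascyl foot",228,262),("paper",470,245),("deskedge",300,292),("bottle",350,178),("vial",366,178)]:
    print(n,onz(d,u,v,0).round())
```

```text
['PlanningError', 'finish_job', 'get_image', 'get_state', 'regions_of', 'tcp_to_grasp']
18.700000000000003
tower front R [551.  45.   0.]
tower front L [615. 271.   0.]
brown [ 516. -576.    0.]
bluebox L bot [ 626. -497.    0.]
calc br [ 683. -480.   -0.]
calc bl [ 671. -384.    0.]
meascyl foot [451.  86.   0.]
paper [ 502. -597.    0.]
deskedge [ 369. -117.    0.]
bottle [ 697. -263.    0.]
vial [ 697. -310.    0.]
```

```bash
cat > d.py <<'E'
from h import *
import sys
def rel(target,rot=None):
    s=get_state();Rm=R.from_rotvec(s["tool_rot"]).as_matrix()
    return (Rm.T@(np.array(target,float)-s["ee_pos"])).round(1)
def mw(x,y,z):
    p=np.load("mill.npy");c,s=np.cos(p[2]),np.sin(p[2]);return np.array([p[0]+c*x-s*y,p[1]+s*x+c*y,z])
def wm(P):
    p=np.load("mill.npy");c,s=np.cos(p[2]),np.sin(p[2]);a=np.array(P[:2])-p[:2];return np.array([c*a[0]+s*a[1],-s*a[0]+c*a[1],P[2]])
def turn():
    s=get_state();p=np.load("mill.npy");Rm=R.from_rotvec(s["tool_rot"]).as_matrix()
    c,sn=np.cos(p[2]),np.sin(p[2]);X=np.array([c,sn,0]);Z=np.array([0,0,-1.]);G=np.stack([X,np.cross(Z,X),Z],1)
    return np.degrees(R.from_matrix(Rm.T@G).as_rotvec()).round(1)
E
python3 -c "
from d import *
print(rel([420,50,270]),turn(), np.array([5.,5,5]), R.from_rotvec(get_state()['tool_rot']).as_matrix().round(3), mw(-315,-1,0))"
```

```text
[-357.2 -398.5  -38.7] [ 0.  -0.  65.2] [5. 5. 5.] [[-0.902  0.432 -0.   ]
 [ 0.432  0.902  0.   ]
 [ 0.     0.    -1.   ]] [ 593.57591408 -461.25148       0.        ]
```

>>> {"api": "jog_arm", "payload": {
  "targets": [
    {"z": -0.03},
    {"x": -0.02, "y": -0.022, "z": -0.005, "jaw": 0.4},
    {"x": -0.025, "y": -0.028, "jaw": 0.4},
    {"x": -0.028, "y": -0.031},
    {"x": -0.028, "y": -0.031},
    {"x": -0.028, "y": -0.031},
    {"x": -0.028, "y": -0.031},
    {"x": -0.028, "y": -0.031},
    {"x": -0.028, "y": -0.031},
    {"x": -0.028, "y": -0.031},
    {"x": -0.028, "y": -0.031},
    {"x": -0.028, "y": -0.031},
    {"x": -0.028, "y": -0.031},
    {"x": -0.028, "y": -0.031},
    {}
  ]
}}

```text
invalid input at $.targets[0]: expected keys jaw, x, y, z, wx, wy, wz
```

```bash
python3 -c "
from d import *
s=get_state();print(s['ee_pos'],s['qpos'].round(2),s['gripper_width'],s['clock'],rel(mw(-315,-1,250)),turn())"
```

```text
[270.02396503 563.68504472 231.31797381] [-1.09  0.69 -0.19  1.57  0.16  0.9  -0.22] 85.34028867316984 1.7 [-734.6 -784.6  -18.8] [ 0.  -0.  65.2]
```

>>> {"api": "jog_arm", "payload": {
  "targets": [
    {"jaw": 0.4, "x": 0, "y": 0, "z": -0.03, "wx": 0, "wy": 0, "wz": 0},
    {"jaw": 0.4, "x": -0.028, "y": -0.031, "z": 0, "wx": 0, "wy": 0, "wz": 0},
    {"jaw": 0.4, "x": -0.028, "y": -0.031, "z": 0, "wx": 0, "wy": 0, "wz": 0},
    {"jaw": 0.4, "x": -0.028, "y": -0.031, "z": 0, "wx": 0, "wy": 0, "wz": 0},
    {"jaw": 0.4, "x": -0.028, "y": -0.031, "z": 0, "wx": 0, "wy": 0, "wz": 0},
    {"jaw": 0.4, "x": -0.028, "y": -0.031, "z": 0, "wx": 0, "wy": 0, "wz": 0},
    {"jaw": 0.4, "x": -0.028, "y": -0.031, "z": 0, "wx": 0, "wy": 0, "wz": 0},
    {"jaw": 0.4, "x": -0.028, "y": -0.031, "z": 0, "wx": 0, "wy": 0, "wz": 0},
    {"jaw": 0.4, "x": -0.028, "y": -0.031, "z": 0, "wx": 0, "wy": 0, "wz": 0},
    {"jaw": 0.4, "x": -0.028, "y": -0.031, "z": 0, "wx": 0, "wy": 0, "wz": 0},
    {"jaw": 0.4, "x": -0.028, "y": -0.031, "z": 0, "wx": 0, "wy": 0, "wz": 0},
    {"jaw": 0.4, "x": -0.028, "y": -0.031, "z": 0, "wx": 0, "wy": 0, "wz": 0},
    {"jaw": 0.4, "x": -0.028, "y": -0.031, "z": 0, "wx": 0, "wy": 0, "wz": 0},
    {"jaw": 0.4, "x": -0.028, "y": -0.031, "z": 0, "wx": 0, "wy": 0, "wz": 0}
  ]
}}

```text
clock: 3.1
ee_pos: [424.7, 41.4, 261.6]
tool_rot: [0.696, 3.063, 0.001]
contact_force: [0.2, 0.3, 0.1]
gripper_width: 59.7
```

```bash
python3 -c "
from d import *
s=get_state();print(s['ee_pos'],s['qpos'].round(2),s['gripper_width'],s['clock'],rel(mw(-315,-1,250)),turn())"
```

```text
[424.6655104   41.36500844 261.58098095] [-0.04  0.39 -0.24  2.09  0.14  0.67  0.75] 59.737694783410106 3.1 [-369.4 -380.4   11.6] [ 0.1  0.  65.2]
```

>>> {"api": "jog_arm", "payload": {
  "targets": [
    {"jaw": 0.4, "x": 0, "y": 0, "z": 0, "wx": 0, "wy": 0, "wz": 8.15},
    {"jaw": 0.4, "x": 0, "y": 0, "z": 0, "wx": 0, "wy": 0, "wz": 8.15},
    {"jaw": 0.4, "x": 0, "y": 0, "z": 0, "wx": 0, "wy": 0, "wz": 8.15},
    {"jaw": 0.4, "x": 0, "y": 0, "z": 0, "wx": 0, "wy": 0, "wz": 8.15},
    {"jaw": 0.4, "x": 0, "y": 0, "z": 0, "wx": 0, "wy": 0, "wz": 8.15},
    {"jaw": 0.4, "x": 0, "y": 0, "z": 0, "wx": 0, "wy": 0, "wz": 8.15},
    {"jaw": 0.4, "x": 0, "y": 0, "z": 0, "wx": 0, "wy": 0, "wz": 8.15},
    {"jaw": 0.4, "x": 0, "y": 0, "z": 0, "wx": 0, "wy": 0, "wz": 8.15},
    {"jaw": 0.4, "x": -0.043, "y": 0.015, "z": 0, "wx": 0, "wy": 0, "wz": 0},
    {"jaw": 0.4, "x": -0.043, "y": 0.015, "z": 0, "wx": 0, "wy": 0, "wz": 0},
    {"jaw": 0.4, "x": -0.043, "y": 0.015, "z": 0, "wx": 0, "wy": 0, "wz": 0},
    {"jaw": 0.4, "x": -0.043, "y": 0.015, "z": 0, "wx": 0, "wy": 0, "wz": 0},
    {"jaw": 0.4, "x": -0.043, "y": 0.015, "z": 0, "wx": 0, "wy": 0, "wz": 0},
    {"jaw": 0.4, "x": -0.043, "y": 0.015, "z": 0, "wx": 0, "wy": 0, "wz": 0},
    {"jaw": 0.4, "x": -0.043, "y": 0.015, "z": 0, "wx": 0, "wy": 0, "wz": 0},
    {"jaw": 0.4, "x": -0.043, "y": 0.015, "z": 0, "wx": 0, "wy": 0, "wz": 0},
    {"jaw": 0.4, "x": -0.043, "y": 0.015, "z": 0, "wx": 0, "wy": 0, "wz": 0}
  ]
}}

```text
clock: 4.8
ee_pos: [554.2, -347.6, 261.3]
tool_rot: [2.237, 2.206, 0.001]
contact_force: [1.3, -0.1, 0.1]
gripper_width: 60.0
```

```bash
python3 -c "
from d import *
s=get_state();print(s['ee_pos'],s['qpos'].round(2),s['gripper_width'],s['clock'],rel(mw(-315,-1,250)),turn())"
```

```text
[ 554.17752461 -347.5993558   261.3452445 ] [ 0.44  0.7   0.09  1.44 -0.07  1.    0.53] 60.046839050990336 4.8 [-113.1   41.    11.3] [ 0. -0.  0.]
```

>>> {"api": "jog_arm", "payload": {
  "targets": [
    {"jaw": 0.4, "x": -0.038, "y": 0.0137, "z": 0, "wx": 0, "wy": 0, "wz": 0},
    {"jaw": 0.4, "x": -0.038, "y": 0.0137, "z": 0, "wx": 0, "wy": 0, "wz": 0},
    {"jaw": 0.4, "x": -0.037, "y": 0.0137, "z": 0, "wx": 0, "wy": 0, "wz": 0},
    {"jaw": 0.4, "x": 0, "y": 0, "z": 0.04, "wx": 0, "wy": 0, "wz": 0},
    {"jaw": 0.4, "x": 0, "y": 0, "z": 0.04, "wx": 0, "wy": 0, "wz": 0},
    {"jaw": 0.4, "x": 0, "y": 0, "z": 0.04, "wx": 0, "wy": 0, "wz": 0},
    {"jaw": 0.4, "x": 0, "y": 0, "z": 0.03, "wx": 0, "wy": 0, "wz": 0}
  ]
}}

```text
clock: 5.5
ee_pos: [592.3, -458.4, 108.1]
tool_rot: [-2.234, -2.204, 0.0]
contact_force: [-0.2, -0.4, 0.4]
gripper_width: 59.4
```

```bash
python3 -c "
from d import *
s=get_state();print(s['ee_pos'],wm(s['ee_pos']),s['gripper_width'],s['clock'],turn())
for n in ('wrist','scene'):
    d=get_image(n);cv2.imwrite('pics/%s1.png'%n,d['image'])
"
```

```text
[ 592.29379661 -458.36681426  108.08965252] [-312.13364729    0.32255199  108.08965252] 59.402302080768756 5.5 [-0.1 -0.1  0. ]
```

View pics/wrist1.png

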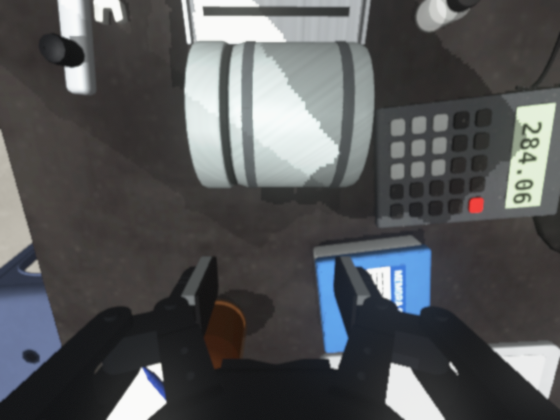

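View pics/scene1.png

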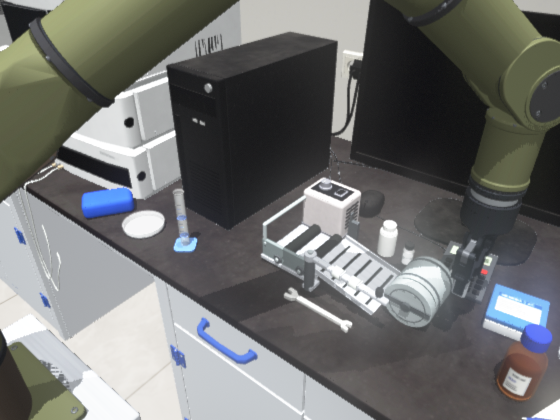

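```bash
python3 -c "
from d import *
d=get_image('wrist')
for q in [(-323,-45,15),(-323,-30,15),(-301,-30,15),(-301,-45,15),(-323,-45,30),(-284,0,45),(-239,-50,90),(-239,50,90),(-185,60,8),(-185,-60,8)]: print(q,proj(d,mw(*q)).round())
"
```

```text
(-323, -45, 15) [333. 228.]
(-323, -30, 15) [315. 228.]
(-301, -30, 15) [316. 203.]
(-301, -45, 15) [334. 203.]
(-323, -45, 30) [336. 235.]
(-284, 0, 45) [279. 191.]
(-239, -50, 90) [378. 127.]
(-239, 50, 90) [181. 126.]
(-185, 60, 8) [196.  44.]
(-185, -60, 8) [363.  44.]
```

>>> {"api": "jog_arm", "payload": {
  "targets": [
    {"jaw": 0.4, "x": 0.003, "y": 0, "z": 0.03, "wx": 0, "wy": 0, "wz": 0},
    {"jaw": 0.4, "x": 0, "y": 0, "z": 0.03, "wx": 0, "wy": 0, "wz": 0},
    {"jaw": 0.4, "x": 0, "y": 0, "z": 0.02, "wx": 0, "wy": 0, "wz": 0},
    {"jaw": 0.4, "x": 0, "y": 0, "z": 0.012, "wx": 0, "wy": 0, "wz": 0},
    {"jaw": 0.4, "x": 0.003, "y": 0, "z": 0, "wx": 0, "wy": 0, "wz": 0}
  ]
}}

```text
clock: 6.15
ee_pos: [592.8, -453.8, 18.6]
tool_rot: [-2.237, -2.205, 0.001]
contact_force: [0.1, 0.2, 0.2]
gripper_width: 60.0
```

```bash
python3 -c "
from d import *
s=get_state();print(s['ee_pos'],wm(s['ee_pos']),s['gripper_width'],s['clock'],s['contact_force'],turn())
for n in ('wrist','scene'):
    d=get_image(n);cv2.imwrite('pics/%s2.png'%n,d['image'])
"
```

```text
[ 592.80467793 -453.77248811   18.58746805] [-3.07532592e+02 -1.23678028e-01  1.85874681e+01] 59.966691308443586 6.15 [0.13772072 0.23373314 0.1554292 ] [-0.1 -0.  -0. ]
```

View pics/wrist2.png

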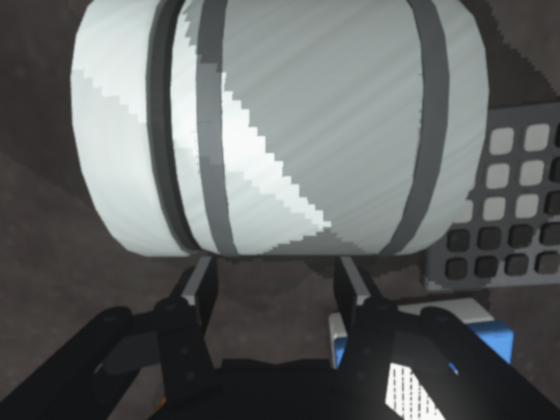

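>>> {"api": "jog_arm", "payload": {
  "targets": [
    {"jaw": 0.4, "x": 0.003, "y": 0, "z": 0, "wx": 0, "wy": 0, "wz": 0},
    {"jaw": 0.4, "x": 0.003, "y": 0, "z": 0, "wx": 0, "wy": 0, "wz": 0},
    {"jaw": 0.4, "x": 0.002, "y": 0, "z": 0, "wx": 0, "wy": 0, "wz": 0},
    {"jaw": 0.4, "x": 0.002, "y": 0, "z": 0, "wx": 0, "wy": 0, "wz": 0},
    {"jaw": 0.4, "x": 0.002, "y": 0, "z": 0, "wx": 0, "wy": 0, "wz": 0},
    {"jaw": 0.4, "x": 0.002, "y": 0, "z": 0, "wx": 0, "wy": 0, "wz": 0},
    {"jaw": 0.4, "x": 0.002, "y": 0, "z": 0, "wx": 0, "wy": 0, "wz": 0},
    {"jaw": 0.4, "x": 0.002, "y": 0, "z": 0, "wx": 0, "wy": 0, "wz": 0},
    {"jaw": 0.4, "x": 0.002, "y": 0, "z": 0, "wx": 0, "wy": 0, "wz": 0},
    {"jaw": 0.4, "x": 0.003, "y": 0, "z": 0, "wx": 0, "wy": 0, "wz": 0},
    {"jaw": 0.4, "x": 0.003, "y": 0, "z": 0, "wx": 0, "wy": 0, "wz": 0},
    {"jaw": 0.4, "x": 0.003, "y": 0, "z": 0, "wx": 0, "wy": 0, "wz": 0},
    {"jaw": 0.4, "x": 0.003, "y": 0, "z": 0, "wx": 0, "wy": 0, "wz": 0}
  ]
}}

```text
clock: 7.55
ee_pos: [593.9, -421.0, 19.2]
tool_rot: [-2.237, -2.206, -0.0]
contact_force: [0.3, 0.4, 0.6]
gripper_width: 59.6
```

```bash
python3 -c "
from d import *
s=get_state();print(s['ee_pos'],wm(s['ee_pos']),s['gripper_width'],s['clock'],s['contact_force'],turn())
for n in ('wrist',):
    d=get_image(n);cv2.imwrite('pics/%s3.png'%n,d['image'])
"
```

```text
[ 593.87548093 -421.02201206   19.22499614] [-274.77029697   -0.73387086   19.22499614] 59.64042645529462 7.55 [0.30613776 0.39785376 0.62858488] [-0. -0.  0.]
```

View pics/wrist3.png

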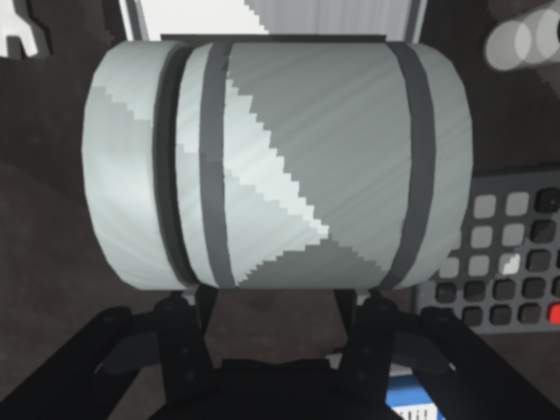

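>>> {"api": "jog_arm", "payload": {
  "targets": [
    {"jaw": 0.4, "x": 0.003, "y": 0, "z": 0, "wx": 0, "wy": 0, "wz": 0},
    {"jaw": 0.4, "x": 0.003, "y": 0, "z": 0, "wx": 0, "wy": 0, "wz": 0},
    {"jaw": 0.4, "x": 0.003, "y": 0, "z": 0, "wx": 0, "wy": 0, "wz": 0},
    {"jaw": 0.4, "x": 0.003, "y": 0, "z": 0, "wx": 0, "wy": 0, "wz": 0},
    {"jaw": 0.4, "x": 0.003, "y": 0, "z": 0, "wx": 0, "wy": 0, "wz": 0},
    {"jaw": 0.4, "x": 0.003, "y": 0, "z": 0, "wx": 0, "wy": 0, "wz": 0},
    {"jaw": 0.4, "x": 0.003, "y": 0, "z": 0, "wx": 0, "wy": 0, "wz": 0},
    {"jaw": 0.4, "x": 0.003, "y": 0, "z": 0, "wx": 0, "wy": 0, "wz": 0},
    {"jaw": 0.4, "x": 0.003, "y": 0, "z": -0.0005, "wx": 0, "wy": 0, "wz": 0},
    {"jaw": 0.4, "x": 0.003, "y": 0, "z": -0.0007, "wx": 0, "wy": 0, "wz": 0},
    {"jaw": 0.4, "x": 0.003, "y": 0, "z": -0.0007, "wx": 0, "wy": 0, "wz": 0},
    {"jaw": 0.4, "x": 0.003, "y": 0, "z": -0.0007, "wx": 0, "wy": 0, "wz": 0},
    {"jaw": 0.4, "x": 0.003, "y": 0, "z": -0.0007, "wx": 0, "wy": 0, "wz": 0},
    {"jaw": 0.4, "x": 0.003, "y": 0, "z": -0.0007, "wx": 0, "wy": 0, "wz": 0},
    {"jaw": 0.4, "x": 0.003, "y": 0, "z": -0.0007, "wx": 0, "wy": 0, "wz": 0}
  ]
}}

```text
clock: 9.1
ee_pos: [594.6, -376.2, 24.0]
tool_rot: [2.237, 2.206, 0.0]
contact_force: [0.3, -4.1, 1.6]
gripper_width: 59.6
```

```bash
python3 -c "
from d import *
s=get_state();print(s['ee_pos'],wm(s['ee_pos']),s['gripper_width'],s['clock'],s['contact_force'],turn())
for n in ('wrist','scene'):
    d=get_image(n);cv2.imwrite('pics/%s4.png'%n,d['image'])
"
```

```text
[ 594.56174883 -376.20050237   24.0475212 ] [-229.94356875   -0.78983584   24.0475212 ] 59.58246437805884 9.1 [ 0.30841845 -4.12366515  1.62980357] [0. 0. 0.]
```

View pics/wrist4.png

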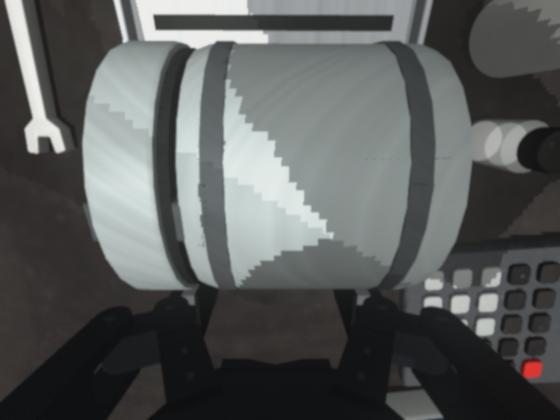

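View pics/scene4.png

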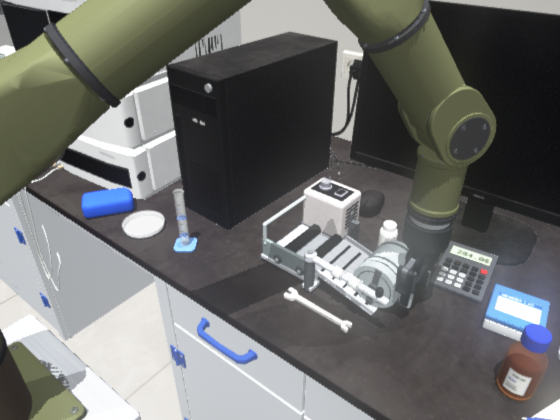

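>>> {"api": "jog_arm", "payload": {
  "targets": [
    {"jaw": 0.4, "x": 0.004, "y": 0, "z": -0.0009, "wx": 0, "wy": 0, "wz": 0},
    {"jaw": 0.4, "x": 0.004, "y": 0, "z": -0.0009, "wx": 0, "wy": 0, "wz": 0},
    {"jaw": 0.4, "x": 0.004, "y": 0, "z": -0.0009, "wx": 0, "wy": 0, "wz": 0},
    {"jaw": 0.4, "x": 0.004, "y": 0, "z": -0.0009, "wx": 0, "wy": 0, "wz": 0},
    {"jaw": 0.4, "x": 0.004, "y": 0, "z": -0.0009, "wx": 0, "wy": 0, "wz": 0},
    {"jaw": 0.4, "x": 0.004, "y": 0, "z": -0.0009, "wx": 0, "wy": 0, "wz": 0},
    {"jaw": 0.4, "x": 0.004, "y": 0, "z": -0.0009, "wx": 0, "wy": 0, "wz": 0},
    {"jaw": 0.4, "x": 0.004, "y": 0, "z": -0.0009, "wx": 0, "wy": 0, "wz": 0},
    {"jaw": 0.4, "x": 0.004, "y": 0, "z": -0.0009, "wx": 0, "wy": 0, "wz": 0},
    {"jaw": 0.4, "x": 0.004, "y": 0, "z": -0.0009, "wx": 0, "wy": 0, "wz": 0},
    {"jaw": 0.4, "x": 0.004, "y": 0, "z": -0.0009, "wx": 0, "wy": 0, "wz": 0},
    {"jaw": 0.4, "x": 0.004, "y": 0, "z": -0.0009, "wx": 0, "wy": 0, "wz": 0},
    {"jaw": 0.4, "x": 0.004, "y": 0, "z": -0.0009, "wx": 0, "wy": 0, "wz": 0},
    {"jaw": 0.4, "x": 0.004, "y": 0, "z": -0.0009, "wx": 0, "wy": 0, "wz": 0},
    {"jaw": 0.4, "x": 0.004, "y": 0, "z": -0.0009, "wx": 0, "wy": 0, "wz": 0}
  ]
}}

```text
clock: 10.7
ee_pos: [595.3, -316.1, 37.5]
tool_rot: [-2.237, -2.206, -0.0]
contact_force: [-0.5, -3.0, 1.6]
gripper_width: 59.9
```

```bash
python3 -c "
from d import *
s=get_state();print(s['ee_pos'],wm(s['ee_pos']),s['gripper_width'],s['clock'],s['contact_force'],turn())
for n in ('wrist','scene'):
    d=get_image(n);cv2.imwrite('pics/%s5.png'%n,d['image'])
"
```

```text
[ 595.2700468  -316.08340758   37.52870761] [-169.8224578    -0.65275757   37.52870761] 59.925353710073466 10.7 [-0.455781   -3.00410834  1.61672658] [-0. -0.  0.]
```

View pics/wrist5.png

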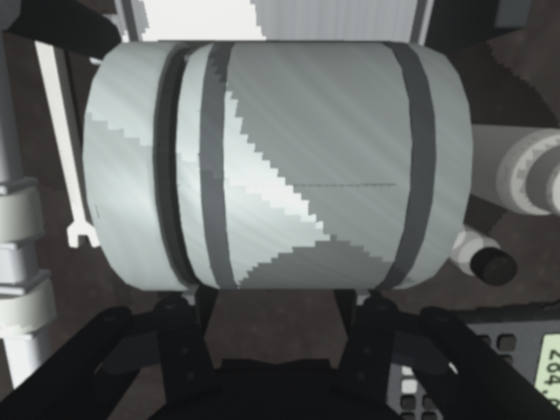

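>>> {"api": "jog_arm", "payload": {
  "targets": [
    {"jaw": 0.4, "x": 0.004, "y": 0, "z": -0.0009, "wx": 0, "wy": 0, "wz": 0},
    {"jaw": 0.4, "x": 0.004, "y": 0, "z": -0.0009, "wx": 0, "wy": 0, "wz": 0},
    {"jaw": 0.4, "x": 0.004, "y": 0, "z": -0.0009, "wx": 0, "wy": 0, "wz": 0},
    {"jaw": 0.4, "x": 0.004, "y": 0, "z": -0.0009, "wx": 0, "wy": 0, "wz": 0},
    {"jaw": 0.4, "x": 0.004, "y": 0, "z": -0.0009, "wx": 0, "wy": 0, "wz": 0},
    {"jaw": 0.4, "x": 0.004, "y": 0, "z": -0.0009, "wx": 0, "wy": 0, "wz": 0},
    {"jaw": 0.4, "x": 0.004, "y": 0, "z": -0.0009, "wx": 0, "wy": 0, "wz": 0},
    {"jaw": 0.4, "x": 0.004, "y": 0, "z": -0.0009, "wx": 0, "wy": 0, "wz": 0},
    {"jaw": 0.4, "x": 0.004, "y": 0, "z": -0.0009, "wx": 0, "wy": 0, "wz": 0},
    {"jaw": 0.4, "x": 0.004, "y": 0, "z": -0.0009, "wx": 0, "wy": 0, "wz": 0},
    {"jaw": 0.4, "x": 0.004, "y": 0, "z": -0.0009, "wx": 0, "wy": 0, "wz": 0},
    {"jaw": 0.4, "x": 0.004, "y": 0, "z": -0.0009, "wx": 0, "wy": 0, "wz": 0},
    {"jaw": 0.4, "x": 0.004, "y": 0, "z": -0.0009, "wx": 0, "wy": 0, "wz": 0},
    {"jaw": 0.4, "x": 0.004, "y": 0, "z": -0.0009, "wx": 0, "wy": 0, "wz": 0},
    {"jaw": 0.4, "x": 0.004, "y": 0, "z": -0.0009, "wx": 0, "wy": 0, "wz": 0}
  ]
}}

```text
clock: 12.3
ee_pos: [596.1, -256.1, 51.0]
tool_rot: [-2.237, -2.206, -0.0]
contact_force: [-0.3, -3.3, 1.7]
gripper_width: 59.6
```

```bash
python3 -c "
from d import *
s=get_state();print(s['ee_pos'],wm(s['ee_pos']),s['gripper_width'],s['clock'],s['contact_force'],turn())
for n in ('wrist','scene'):
    d=get_image(n);cv2.imwrite('pics/%s6.png'%n,d['image'])
"
```

```text
[ 596.10697605 -256.09987251   51.01951723] [-109.8330847    -0.64617585   51.01951723] 59.56996523838661 12.3 [-0.3019743  -3.34420707  1.67074972] [-0. -0.  0.]
```

View pics/wrist6.png

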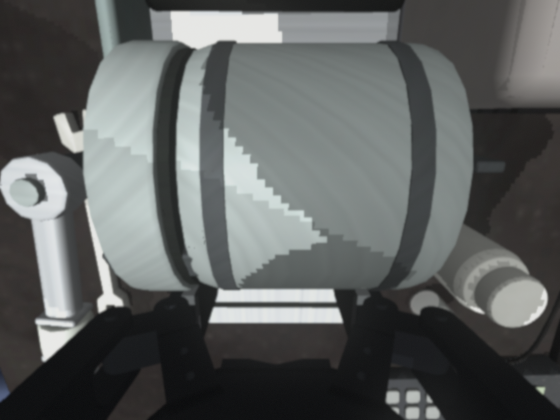

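View pics/scene6.png

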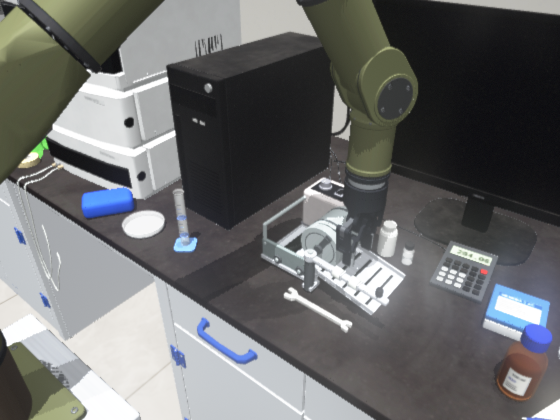

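>>> {"api": "jog_arm", "payload": {
  "targets": [
    {"jaw": 0.4, "x": 0.003, "y": 0, "z": -0.0008, "wx": 0, "wy": 0, "wz": 0},
    {"jaw": 0.4, "x": 0.003, "y": 0, "z": -0.0008, "wx": 0, "wy": 0, "wz": 0},
    {"jaw": 0.4, "x": 0.003, "y": 0, "z": -0.0008, "wx": 0, "wy": 0, "wz": 0},
    {"jaw": 0.4, "x": 0.003, "y": 0, "z": -0.0008, "wx": 0, "wy": 0, "wz": 0},
    {"jaw": 0.4, "x": 0.003, "y": 0, "z": -0.0008, "wx": 0, "wy": 0, "wz": 0},
    {"jaw": 0.4, "x": 0.003, "y": 0, "z": -0.0008, "wx": 0, "wy": 0, "wz": 0},
    {"jaw": 0.4, "x": 0.003, "y": 0, "z": -0.0005, "wx": 0, "wy": 0, "wz": 0},
    {"jaw": 0.4, "x": 0.003, "y": 0, "z": -0.0005, "wx": 0, "wy": 0, "wz": 0},
    {"jaw": 0.4, "x": 0.003, "y": 0, "z": 0, "wx": 0, "wy": 0, "wz": 0}
  ]
}}

```text
clock: 13.3
ee_pos: [596.4, -228.1, 56.6]
tool_rot: [-2.235, -2.206, -0.001]
contact_force: [-0.3, 0.1, -1.1]
gripper_width: 59.6
```

```bash
python3 -c "
from d import *
s=get_state();print(s['ee_pos'],wm(s['ee_pos']),s['gripper_width'],s['clock'],s['contact_force'],turn())
for n in ('wrist',):
    d=get_image(n);cv2.imwrite('pics/%s7.png'%n,d['image'])
"
```

```text
[ 596.42396749 -228.11697435   56.58937184] [-81.84849572  -0.56966853  56.58937184] 59.62201574690817 13.3 [-0.28488939  0.05385146 -1.11298842] [-0.  -0.1  0.1]
```

View pics/wrist7.png

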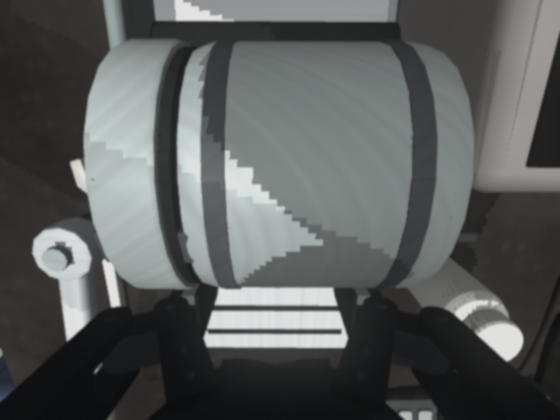

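>>> {"api": "jog_arm", "payload": {
  "targets": [
    {"jaw": 0.4, "x": 0.003, "y": 0, "z": 0, "wx": 0, "wy": 0, "wz": 0},
    {"jaw": 0.4, "x": 0.003, "y": 0, "z": 0, "wx": 0, "wy": 0, "wz": 0},
    {"jaw": 0.4, "x": 0.002, "y": 0, "z": 0, "wx": 0, "wy": 0, "wz": 0},
    {"jaw": 0.4, "x": 0, "y": 0, "z": 0, "wx": 0, "wy": 0, "wz": 0},
    {"jaw": 0.4, "x": 0, "y": 0, "z": 0, "wx": 0, "wy": 0, "wz": 0},
    {"jaw": 0.4, "x": 0, "y": 0, "z": 0, "wx": 0, "wy": 0, "wz": 0}
  ]
}}

```text
clock: 13.95
ee_pos: [596.6, -221.7, 56.8]
tool_rot: [2.237, 2.206, -0.0]
contact_force: [-0.2, 0.3, 0.6]
gripper_width: 59.7
```

```bash
python3 -c "
from d import *
s=get_state();print(s['ee_pos'],wm(s['ee_pos']),s['gripper_width'],s['clock'],s['contact_force'],turn())
for n in ('wrist',):
    d=get_image(n);cv2.imwrite('pics/%s8.png'%n,d['image'])
"
```

```text
[ 596.57088242 -221.73389487   56.78773785] [-75.46398151  -0.62681649  56.78773785] 59.71288090131036 13.95 [-0.17370505  0.30166899  0.62299083] [ 0.  0. -0.]
```

View pics/wrist8.png

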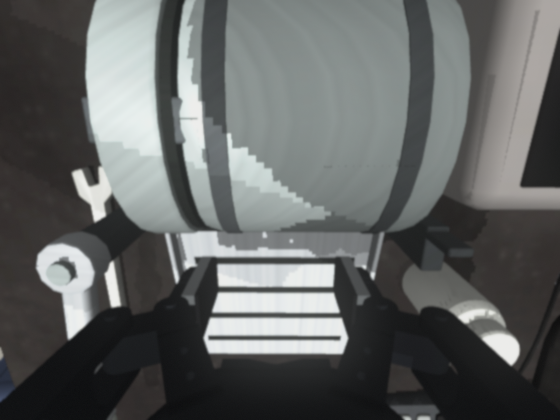

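>>> {"api": "jog_arm", "payload": {
  "targets": [
    {"jaw": 0.4, "x": -0.015, "y": 0, "z": 0, "wx": 0, "wy": 0, "wz": 0},
    {"jaw": 0, "x": -0.01, "y": 0, "z": -0.03, "wx": 0, "wy": 0, "wz": 0},
    {"jaw": -0.5, "x": -0.01, "y": 0, "z": -0.04, "wx": 0, "wy": 0, "wz": 0},
    {"jaw": -1, "x": -0.01, "y": 0, "z": -0.04, "wx": 0, "wy": 0, "wz": 0},
    {"jaw": -1, "x": -0.015, "y": -0.035, "z": 0, "wx": 0, "wy": 0, "wz": 0},
    {"jaw": -1, "x": -0.015, "y": -0.035, "z": 0, "wx": 0, "wy": 0, "wz": 0},
    {"jaw": -1, "x": -0.015, "y": -0.035, "z": 0, "wx": 0, "wy": 0, "wz": 0},
    {"jaw": -1, "x": -0.015, "y": -0.037, "z": 0, "wx": 0, "wy": 0, "wz": 0},
    {"jaw": -1, "x": 0, "y": 0, "z": 0, "wx": 0, "wy": 0, "wz": 5.6}
  ]
}}

```text
clock: 14.9
ee_pos: [445.2, -329.8, 167.1]
tool_rot: [-2.353, -2.078, 0.009]
contact_force: [1.0, -0.3, -0.0]
gripper_width: 0.1
```

```bash
python3 fit.py; python3 -c "
from d import *
s=get_state();print(s['ee_pos'],wm(s['ee_pos']),s['gripper_width'],s['clock'],s['contact_force'],turn(),s['qpos'])
for n in ('wrist','scene','top'):
    d=get_image(n);cv2.imwrite('pics/%s9.png'%n,d['image'])
"
```

```text
[ 597.00522663 -146.26856012    1.55673487] [[ 0.1  0.1]
 [ 1.1  0.9]
 [ 0.3 -0.2]
 [ 0.5  0.5]
 [-0.  -1. ]
 [ 0.1 -0.4]
 [ 0.1  0.1]
 [-0.5 -0.6]
 [-1.3  0.6]
 [ 1.8 -0.6]
 [-2.5 -1.1]
 [ 0.2  0.7]
 [ 0.  -0.6]]
knob [ 495.18440531 -351.0279834   104.        ] [-206.17088277   98.93163385] 148.92133557679261 174.24555547232956
knob [ 496.06321777 -350.20613071  104.        ] [-205.33675435   98.06446433] 148.00651452011957 174.5471847829938
jar [3719.53290008 1286.00396726   10.67895709] 2.0
jar in mill 1476.0367806303204 -3102.079800128822 9.122222222222105
[ 453.947165   -324.96633516  166.93762384] [-180.69164767  140.53125014  166.93762384] -0.13345013006072393 15.1 [ 0.85449191  0.19748895 -0.61451428] [ 0.1  0.  -5.5] [ 0.47594143  0.69153802  0.10567176  1.84423109 -0.11802148  0.61059388
  0.54475479]
```

View pics/wrist9.png

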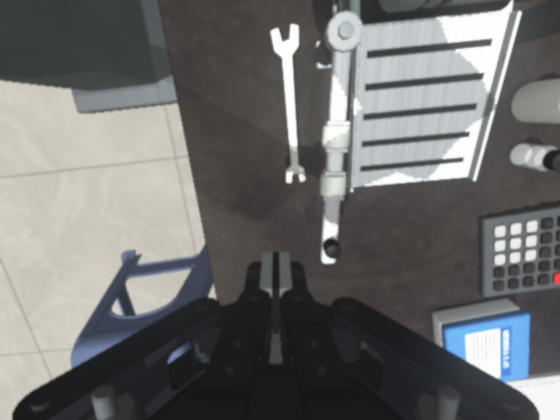

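View pics/scene9.png

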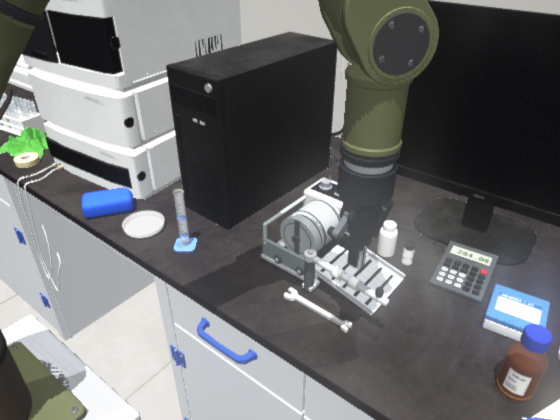

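```bash
python3 -c "
from d import *
d=get_image('wrist')
a=wm(onz(d,344,30,98));print(a)
for u,v,z in((333,247,104),(331,262,84),(330,262,89)):
  k=wm(onz(d,u,v,z));v=k-a;w=k[:2]-[-58,84];print(k,np.degrees(np.arctan2(v[1],v[0])),np.hypot(v[0],v[1]),np.degrees(np.arctan2(w[1],w[0])))
for q in [(-184.4,96.4,84),(-58,84,89)]: print(proj(d,mw(*q)))
print(proj(d,get_state()['ee_pos']), d['attitude'],R.from_rotvec(d['attitude']).as_matrix().round(3))
"
```

```text
[-57.49842448  85.11593444  98.        ]
[-201.39378916   98.30492707  104.        ] 174.76308297770936 144.49853114323483 174.30303679767792
[-224.56558666   97.1213394    84.        ] 175.88980451521033 167.49795947055236 175.4957802286329
[-221.77886797   98.72216389   89.        ] 175.26538733616 164.84293613398995 174.86345913215817
[329.95774282 216.62284485]
[342.69407159  34.34980873]
[273.99060499 266.88305109] [-0.30823705  0.01448212 -0.10822554] [[ 0.994  0.104  0.031]
 [-0.109  0.947  0.302]
 [ 0.002 -0.304  0.953]]
```

>>> {"api": "jog_arm", "payload": {
  "targets": [
    {"jaw": -1, "x": 0, "y": 0, "z": 0.04, "wx": 0, "wy": 0, "wz": 0},
    {"jaw": -1, "x": 0, "y": 0, "z": 0.035, "wx": 0, "wy": 0, "wz": 0},
    {"jaw": -1, "x": 0, "y": 0, "z": 0.022, "wx": 0, "wy": 0, "wz": 0},
    {"jaw": -1, "x": 0, "y": 0.01, "z": 0, "wx": 0, "wy": 0, "wz": 0},
    {"jaw": -1, "x": 0, "y": 0.006, "z": 0, "wx": 0, "wy": 0, "wz": 0},
    {"jaw": -1, "x": 0, "y": 0.004, "z": 0, "wx": 0, "wy": 0, "wz": 0},
    {"jaw": -1, "x": 0, "y": 0.004, "z": 0, "wx": 0, "wy": 0, "wz": 0},
    {"jaw": -1, "x": 0, "y": 0, "z": 0, "wx": 0, "wy": 0, "wz": 0}
  ]
}}

```text
clock: 16.1
ee_pos: [478.4, -327.5, 70.9]
tool_rot: [2.339, 2.093, 0.001]
contact_force: [-0.1, -0.2, 0.2]
gripper_width: -0.0
```

```bash
cat > st.py <<'E'
from d import *
s=get_state();P=wm(s['ee_pos']);t=-turn()[2];
a=np.radians(t+180) # arm angle if aligned
v=P[:2]-[-58,84];u=np.array([np.cos(a),np.sin(a)]);n=np.array([-u[1],u[0]])
print(P.round(1),'tool yaw',t,'=> arm',t+180,'r',v@u,'d',-(v@n),s['clock'],s['contact_force'].round(1),s['qpos'][6].round(2))
import sys
for n in sys.argv[2:]:
    d=get_image(n);cv2.imwrite('pics/%s%s.png'%(n,sys.argv[1]),d['image'])
E
python3 st.py 10 wrist scene
```

```text
[-182.9  116.    70.9] tool yaw 5.6 => arm 185.6 r 121.13110917897376 d 44.04604614284917 16.1 [-0.1 -0.2  0.2] 0.54
```

View pics/wrist10.png

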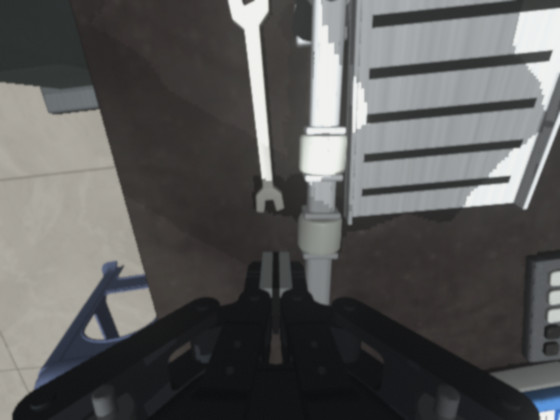

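View pics/scene10.png

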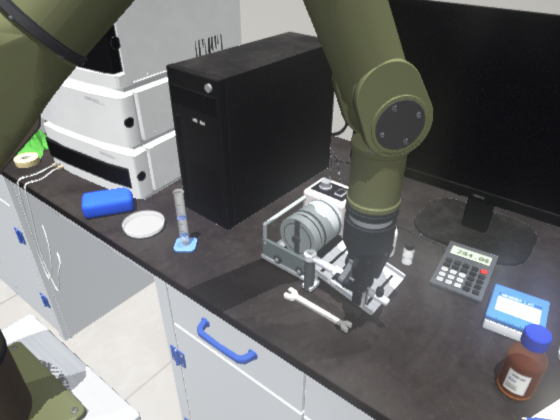

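>>> {"api": "jog_arm", "payload": {
  "targets": [
    {"jaw": -1, "x": 0, "y": 0.003, "z": 0, "wx": 0, "wy": 0, "wz": 0},
    {"jaw": -1, "x": 0, "y": 0.003, "z": 0, "wx": 0, "wy": 0, "wz": 0},
    {"jaw": -1, "x": 0, "y": 0.003, "z": 0, "wx": 0, "wy": 0, "wz": 0},
    {"jaw": -1, "x": 0, "y": 0, "z": 0, "wx": 0, "wy": 0, "wz": 0}
  ]
}}

```text
clock: 16.6
ee_pos: [486.6, -328.2, 69.7]
tool_rot: [2.341, 2.094, 0.001]
contact_force: [1.0, -0.9, 0.1]
gripper_width: -0.3
```

```bash
sed -i 's/t=-turn/t=turn/' st.py; python3 st.py 11 wrist
```

```text
[-183.4  107.8   69.7] tool yaw -5.6 => arm 174.4 r 127.17282086011609 d 11.443666998959218 16.6 [ 1.  -0.9  0.1] 0.54
```

View pics/wrist11.png

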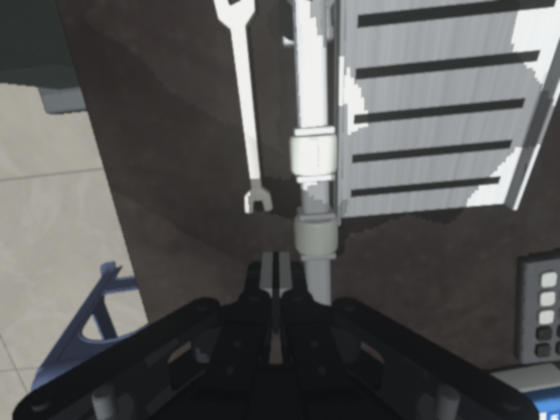

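>>> {"api": "jog_arm", "payload": {
  "targets": [
    {"jaw": -1, "x": 0, "y": 0, "z": 0, "wx": 0, "wy": 0, "wz": -4},
    {"jaw": -1, "x": -0.0011, "y": 0.0089, "z": 0, "wx": 0, "wy": 0, "wz": -4},
    {"jaw": -1, "x": -0.0011, "y": 0.0089, "z": 0, "wx": 0, "wy": 0, "wz": -4},
    {"jaw": -1, "x": -0.0011, "y": 0.0089, "z": 0, "wx": 0, "wy": 0, "wz": -4},
    {"jaw": -1, "x": -0.0011, "y": 0.0089, "z": 0, "wx": 0, "wy": 0, "wz": -4},
    {"jaw": -1, "x": -0.0011, "y": 0.0089, "z": 0, "wx": 0, "wy": 0, "wz": -4},
    {"jaw": -1, "x": 0, "y": 0, "z": 0, "wx": 0, "wy": 0, "wz": 0}
  ]
}}

```text
clock: 17.35
ee_pos: [531.9, -328.8, 69.7]
tool_rot: [1.853, 2.536, 0.002]
contact_force: [-0.6, 0.4, 0.4]
gripper_width: 0.1
```

```bash
python3 st.py 12 wrist
```

```text
[-183.4   62.5   69.7] tool yaw 18.5 => arm 198.5 r 125.73472097311938 d 19.450905589478616 17.35 [-0.6  0.4  0.4] 0.78
```

View pics/wrist12.png

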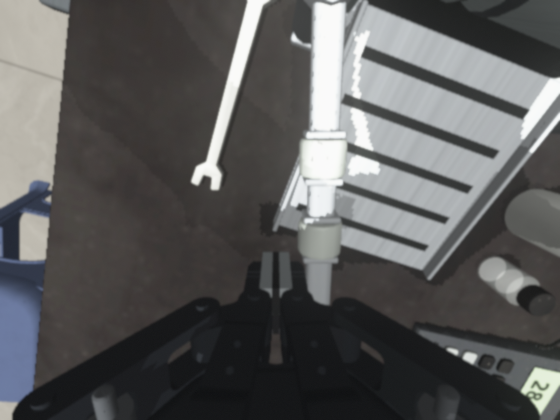

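>>> {"api": "jog_arm", "payload": {
  "targets": [
    {"jaw": -1, "x": -0.0011, "y": 0.0089, "z": 0, "wx": 0, "wy": 0, "wz": -4},
    {"jaw": -1, "x": -0.0011, "y": 0.0089, "z": 0, "wx": 0, "wy": 0, "wz": -4},
    {"jaw": -1, "x": -0.0011, "y": 0.0089, "z": 0, "wx": 0, "wy": 0, "wz": -4},
    {"jaw": -1, "x": -0.0011, "y": 0.0089, "z": 0, "wx": 0, "wy": 0, "wz": -4},
    {"jaw": -1, "x": -0.0011, "y": 0.0089, "z": 0, "wx": 0, "wy": 0, "wz": -4},
    {"jaw": -1, "x": -0.0011, "y": 0.0089, "z": 0, "wx": 0, "wy": 0, "wz": -4},
    {"jaw": -1, "x": -0.0011, "y": 0.0089, "z": 0, "wx": 0, "wy": 0, "wz": -4},
    {"jaw": -1, "x": -0.0011, "y": 0.0089, "z": 0, "wx": 0, "wy": 0, "wz": -4},
    {"jaw": -1, "x": -0.0011, "y": 0.0089, "z": 0, "wx": 0, "wy": 0, "wz": -4},
    {"jaw": -1, "x": -0.0011, "y": 0.0089, "z": 0, "wx": 0, "wy": 0, "wz": -4},
    {"jaw": -1, "x": -0.0011, "y": 0.0089, "z": 0, "wx": 0, "wy": 0, "wz": -4},
    {"jaw": -1, "x": -0.0011, "y": 0.0089, "z": 0, "wx": 0, "wy": 0, "wz": -4},
    {"jaw": -1, "x": -0.0011, "y": 0.0089, "z": 0, "wx": 0, "wy": 0, "wz": -4},
    {"jaw": -1, "x": 0, "y": 0, "z": 0, "wx": 0, "wy": 0, "wz": 0}
  ]
}}

```text
clock: 18.8
ee_pos: [623.4, -263.9, 69.6]
tool_rot: [-0.555, -3.092, -0.002]
contact_force: [-0.2, -0.9, -0.4]
gripper_width: 0.0
```

```bash
python3 st.py 13 wrist scene
```

```text
[-117.2  -28.1   69.6] tool yaw 70.4 => arm 250.4 r 125.42510970904637 d 18.193043806293915 18.8 [-0.2 -0.9 -0.4] 1.31
```

View pics/wrist13.png

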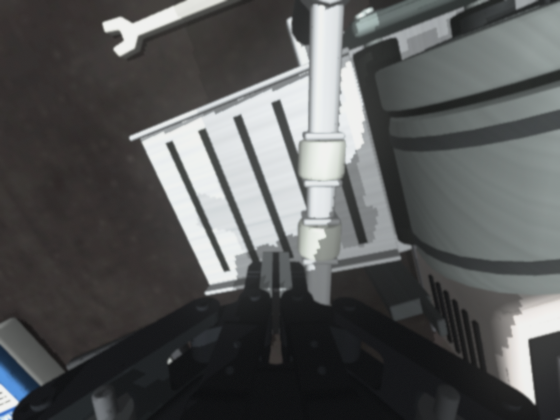

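View pics/scene13.png

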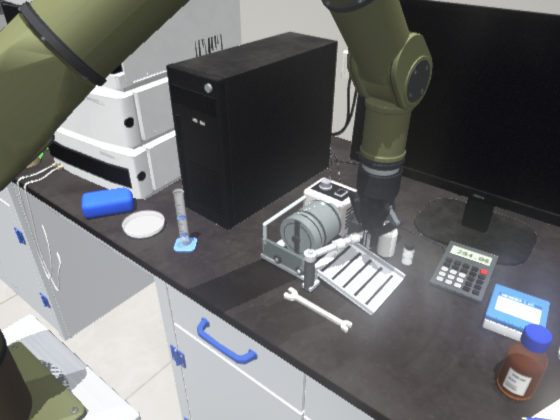

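>>> {"api": "jog_arm", "payload": {
  "targets": [
    {"jaw": -1, "x": -0.0011, "y": 0.0089, "z": 0, "wx": 0, "wy": 0, "wz": -4},
    {"jaw": -1, "x": -0.0011, "y": 0.0089, "z": 0, "wx": 0, "wy": 0, "wz": -4},
    {"jaw": -1, "x": -0.0011, "y": 0.0089, "z": 0, "wx": 0, "wy": 0, "wz": -4},
    {"jaw": -1, "x": -0.0006, "y": 0.0045, "z": 0, "wx": 0, "wy": 0, "wz": -2},
    {"jaw": -1, "x": -0.0006, "y": 0.0045, "z": 0, "wx": 0, "wy": 0, "wz": -2},
    {"jaw": -1, "x": 0, "y": 0, "z": 0, "wx": 0, "wy": 0, "wz": 0}
  ]
}}

```text
clock: 19.5
ee_pos: [636.2, -231.7, 69.7]
tool_rot: [-0.12, -3.139, -0.001]
contact_force: [-1.1, 0.7, -0.1]
gripper_width: 0.2
```

```bash
python3 st.py 14 wrist scene
```

```text
[-84.8 -40.4  69.7] tool yaw 86.4 => arm 266.4 r 125.79097846773 d 18.970904013842866 19.5 [-1.1  0.7 -0.1] 1.47
```

View pics/wrist14.png

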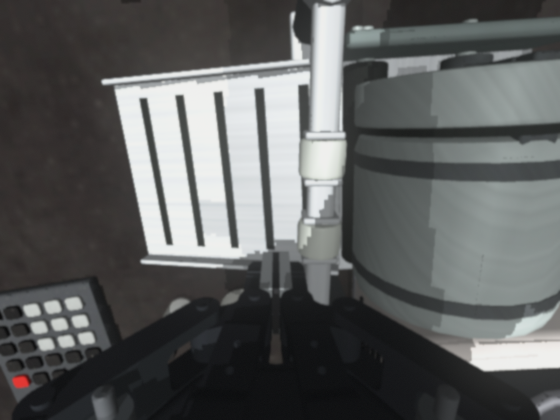

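>>> {"api": "jog_arm", "payload": {
  "targets": [
    {"jaw": -1, "x": -0.0003, "y": 0.0022, "z": 0, "wx": 0, "wy": 0, "wz": -1},
    {"jaw": -1, "x": -0.0003, "y": 0.0022, "z": 0, "wx": 0, "wy": 0, "wz": -1},
    {"jaw": -1, "x": -0.0003, "y": 0.0022, "z": 0, "wx": 0, "wy": 0, "wz": -1},
    {"jaw": -1, "x": 0, "y": 0, "z": 0, "wx": 0, "wy": 0, "wz": 0}
  ]
}}

```text
clock: 20.0
ee_pos: [637.7, -224.9, 69.8]
tool_rot: [-0.037, -3.141, -0.001]
contact_force: [0.3, -0.2, 0.3]
gripper_width: -0.2
```

```bash
python3 st.py 15
```

```text
[-78.  -41.8  69.8] tool yaw 89.5 => arm 269.5 r 125.99901736476446 d 18.91106941012634 20.0 [ 0.3 -0.2  0.3] 1.5
```

>>> {"api": "jog_arm", "payload": {
  "targets": [
    {"jaw": -1, "x": 0, "y": 0.0015, "z": 0, "wx": 0, "wy": 0, "wz": -0.5},
    {"jaw": -1, "x": 0, "y": 0.001, "z": 0, "wx": 0, "wy": 0, "wz": 0},
    {"jaw": -1, "x": 0, "y": 0, "z": 0, "wx": 0, "wy": 0, "wz": 0}
  ]
}}

```text
clock: 20.3
ee_pos: [637.8, -224.4, 69.8]
tool_rot: [0.026, 3.141, -0.003]
contact_force: [0.2, -3.7, -1.0]
gripper_width: 0.1
```

```bash
python3 st.py 16
```

```text
[-77.6 -41.9  69.8] tool yaw 89.9 => arm 269.9 r 125.93727795134089 d 19.375248385226573 20.3 [ 0.2 -3.7 -1. ] 1.5
```

>>> {"api": "jog_arm", "payload": {
  "targets": [
    {"jaw": -1, "x": 0, "y": 0.0015, "z": 0, "wx": 0, "wy": 0, "wz": 0},
    {"jaw": -1, "x": 0, "y": 0, "z": 0, "wx": 0, "wy": 0, "wz": 0}
  ]
}}

```text
clock: 20.5
ee_pos: [637.8, -224.4, 69.9]
tool_rot: [0.027, 3.141, -0.006]
contact_force: [1.7, -6.3, -2.3]
gripper_width: 0.4
```

```bash
python3 st.py 17 wrist
```

```text
[-77.5 -41.9  69.9] tool yaw 89.8 => arm 269.8 r 125.98305756907072 d 19.107044165980902 20.5 [ 1.7 -6.3 -2.3] 1.5
```

View pics/wrist17.png

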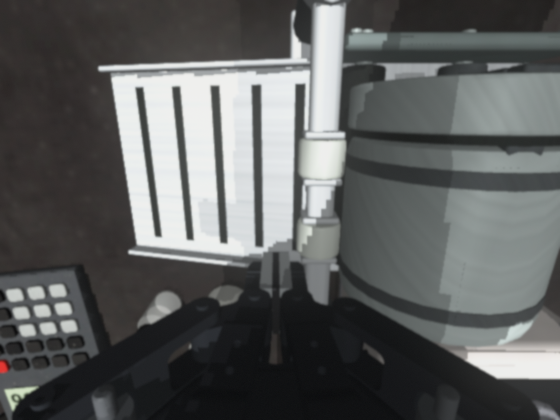

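>>> {"api": "jog_arm", "payload": {
  "targets": [
    {"jaw": -1, "x": 0, "y": -0.006, "z": 0, "wx": 0, "wy": 0, "wz": 0},
    {"jaw": -1, "x": 0, "y": -0.015, "z": 0, "wx": 0, "wy": 0, "wz": 0},
    {"jaw": -1, "x": 0, "y": -0.02, "z": 0, "wx": 0, "wy": 0, "wz": 0},
    {"jaw": -1, "x": 0, "y": -0.02, "z": -0.03, "wx": 0, "wy": 0, "wz": 0},
    {"jaw": -1, "x": 0, "y": -0.02, "z": -0.04, "wx": 0, "wy": 0, "wz": 0},
    {"jaw": -1, "x": 0, "y": -0.03, "z": -0.04, "wx": 0, "wy": 0, "wz": 0},
    {"jaw": -1, "x": 0, "y": -0.03, "z": -0.04, "wx": 0, "wy": 0, "wz": 0},
    {"jaw": -1, "x": 0, "y": -0.03, "z": -0.04, "wx": 0, "wy": 0, "wz": 0},
    {"jaw": -1, "x": 0, "y": -0.03, "z": 0, "wx": 0, "wy": 0, "wz": 0},
    {"jaw": -1, "x": 0, "y": -0.03, "z": 0, "wx": 0, "wy": 0, "wz": 0},
    {"jaw": -1, "x": 0, "y": -0.03, "z": 0, "wx": 0, "wy": 0, "wz": 0},
    {"jaw": -1, "x": 0, "y": 0, "z": 0, "wx": 0, "wy": 0, "wz": 0}
  ]
}}

```text
clock: 21.75
ee_pos: [630.8, -488.6, 258.5]
tool_rot: [-0.035, -3.14, 0.004]
contact_force: [-0.4, -1.0, 0.2]
gripper_width: 0.4
```

```bash
python3 st.py 18 wrist scene top
python3 - <<'E'
import cv2
a=cv2.imread("pics/top18.png")[140:270,270:430];cv2.imwrite("pics/topz18.png",cv2.resize(a,None,fx=5,fy=4.5,interpolation=cv2.INTER_CUBIC))
a=cv2.imread("pics/scene18.png")[170:340,250:460];cv2.imwrite("pics/scz18.png",cv2.resize(a,None,fx=3.5,fy=3.5,interpolation=cv2.INTER_CUBIC))
E
```

```text
[-341.8  -38.6  258.5] tool yaw 89.5 => arm 269.5 r 125.05358689952135 d 282.76600836993896 21.75 [-0.4 -1.   0.2] 1.99
```

View pics/topz18.png

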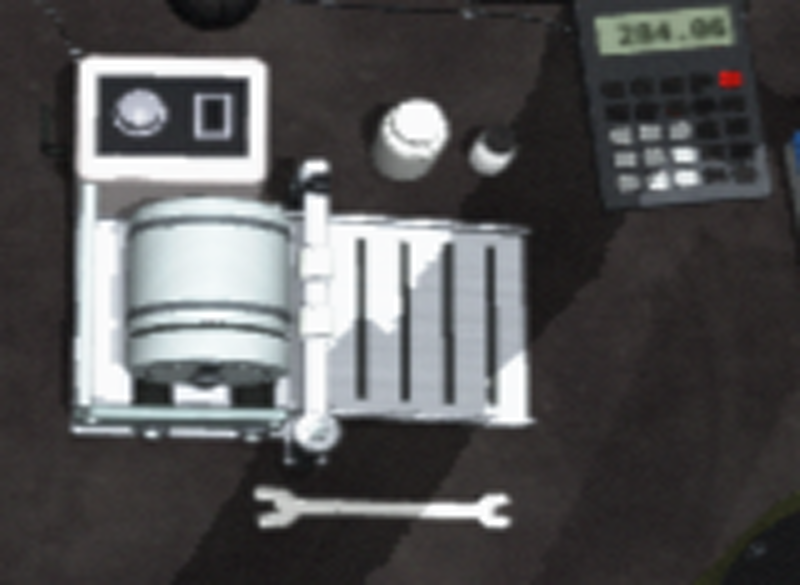

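View pics/scz18.png

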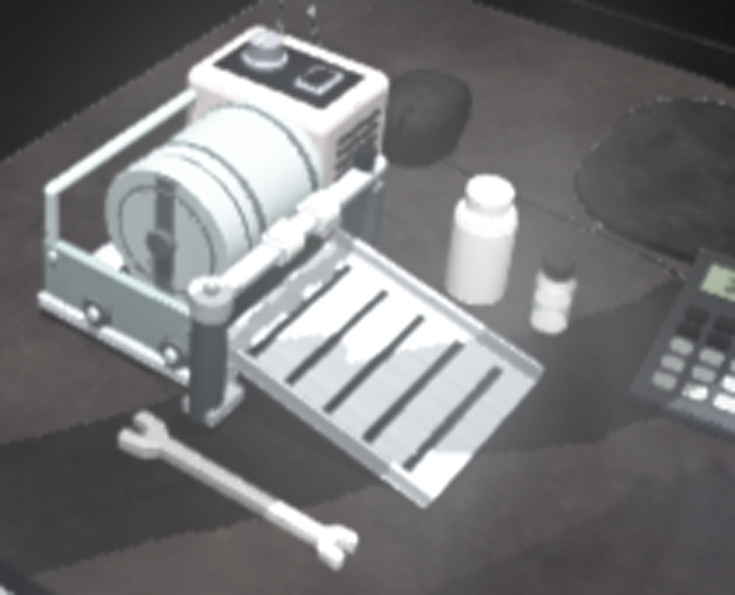

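View pics/wrist18.png

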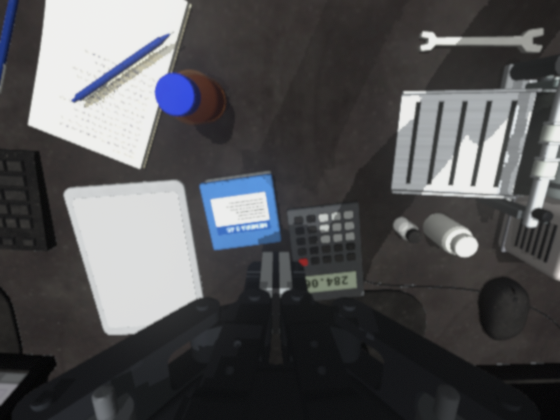

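Run:
```python
from d import *
exec(open("fit.py").read().split("# knob")[0].split("r=least")[0].replace("from h import *","")) 
p=np.load("mill.npy")
for (u,v) in [tz(316,180)]:
    k=wm(onz(dt,u,v,104));w=k[:2]-[-58,84];print(k,(np.degrees(np.arctan2(w[1],w[0]))%360))
k=wm(onz(dt,*tz(315,430),96));print("pivot",k)
src=open("fit.py").read();exec(src[src.index("def cyl"):src.index("M=[")])
from scipy.optimize import minimize
M=[]
for c in("top","scene"):
    r=regions_of("jar_center",c);print(c,[(x["conf"],x["location"],int(x["mask"].sum())) for x in r[:2]]);M.append(r[0]["mask"].astype(float))
q0=[*mw(0,-3,0)[:2],p[2],75];print(cost(q0))
for dx in(-8,-4,0,4,8):print(dx,cost([*mw(dx,-3,0)[:2],p[2],75]))
```

```text
[-55.88920136 -67.00999345 104.        ] 270.800821024602
pivot [-55.60646121  83.62093882  96.        ]
top [(0.65, [202.7, 311.6], 1402), (0.38, [209.0, 334.0], 283)]
scene [(0.68, [226.7, 308.0], 2297)]
0.2645109961700339
-8 0.4933972558947756
-4 0.32772263269649615
0 0.2645109961700339
4 0.3233745816505682
8 0.41764369515034494
```

Both checks pass: the jar is at about x = 0 and the keeper at about 270°. I'm handing the job in.

```bash
python3 -c "
from rig import *
print(finish_job(), get_state()['clock'])"
```

```text
the job is handed in; nothing more can be done
the job is handed in; nothing more can be done
```

The jar is seated between the two rollers and the keeper arm is closed fully home against its stop. I handed the job in at about 22 s of the 64 s allowed. The system gave no verdict.

**Jar:** I pushed it up the ramp with two upright fingertips at 30–40 mm/s, feeling a steady push of about 3–4 N. It never ran back, and it dropped over the front roller by itself.

**Keeper:** I swept the arm round with the closed fingers, turning the tool with it, until it stopped moving and the push force rose to about 6 N. Then I backed off clear of everything.

**Last checks:**
- **Jar position:** its outline in the top and scene cameras fits best at x ≈ 0 mm (tried at 4 mm steps). I assumed the seated height of 75 mm and an axis along the rollers for that fit. It looks seated and parallel in the pictures.
- **Keeper angle:** the knob reads about 270.8°, and the arm should point at 270° when home (joint 1.92 rad). The tool read about 269.8° when it was pressed against the stop.
- **Other things:** the bottle, vial and spanner look unmoved in the before and after pictures. I did not recheck the measuring cylinder and petri dish after the last move, but the arm never worked near them.

**Disagreements:**
- My fitted mill position is 2–3 px off in the scene camera near the rollers, a few mm. The top and wrist cameras agree better.
- One automatic jar fit failed mid-job and I ignored it. At the end the jar's outline still differed from the cameras' masks, summed over both views, by about a quarter of a mask area. The arm and mill parts partly hide the jar there.

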